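# Riddle the hazelnuts from the walnuts and tip the walnuts into the bowl

### The job

Riddle the mixed nuts: with the sieve's gate shut, shake it over the steel tin it rides on until every hazelnut has dropped through into the tin and only the walnuts are left. Let the sieve stand on the tin and slide its gate fully up, then take it by its handle again, tip all the walnuts out through the gateway into the white bowl, and set the empty sieve back upright on the tin. Do not touch the nuts with the fingers, do not drop the sieve, spill a nut or upset the other things on the worktop.

Things in the scene. Friction and masses are not known exactly. Their poses are not given: they have to be found in the camera images.
- sieve: Rectangular wooden hod with a punched steel floor, about 450 g, standing on the steel tin with the nuts in it; lifts straight off. Origin: centre of its underside; x lengthwise toward the gate end, y across, z up. Outside 172 (x) by 130 mm without the runners, walls 52 mm high and 8 thick; two uprights carry a dowel handle across its middle. The +x end has no board, only the slide gate.
- sieve_floor (a point): Middle of the floor's top, 6 mm above the sieve's origin. Inside 152 (x) by 114 mm. 4 x 3 square holes of 23 mm, centred at x = -57, -19, 19, 57 and y = -38, 0, 38 mm, with flat lands 15 mm wide between. Hazelnuts rest on the lands until shaken smartly to and fro; walnuts sit in the holes and roll out only when the floor slopes some 40 degrees or more.
- runner (a point): Middle of the underside of the +y runner, 12 mm above the sieve's origin and 74 mm to its side (another at -y): wooden strips, y = 64 to 84 mm, which ride on the tin's long walls. So the sieve hangs 12 mm into the tin, with 6 mm of play to each side and, from the middle, about 18 mm of travel lengthwise each way.
- handle (a point): Middle of the dowel handle, 115 mm above the sieve's origin. Wood, round, 22 mm thick, along the sieve's y, free for 120 mm between the uprights; fingers close along the sieve's x, and as it is round the hand may be upright or leaned about the dowel. The sieve's weight lies about 80 mm below it.
- lip (a point): Middle of the edge of the steel lip past the gateway, level with the floor's top, 88 mm from the sieve's middle along its x: the walnuts roll off here when this end is tipped down.
- gate (a joint): Wooden slide gate across the +x end, 112 mm wide: 0 shut, 0.046 m fully up (then a 46 mm high gateway is open). It slides straight up with about 2 N between two guides, which end 90 mm above the sieve's origin, and stays where it is left; lifting it does not lift the standing sieve.
- gate_knob (a point): Grip point in the gate's wooden knob, 92 mm above the sieve's origin when shut, 79 mm from its middle along its x; rises with the gate. The knob is a block 14 mm thick (sieve's x), 30 mm wide (y) and 24 mm high, its top 10 mm above this point. 61 mm are free between knob and dowel.
- tin: Open rectangular steel tin, 222 (x) by 152 (y) by 60 mm high, walls and floor 5 mm, 900 g, loose; catches the hazelnuts. Origin: centre of its underside, x lengthwise (the sieve's x points the same way at the start), z up. A sieve standing on it has its origin 48 mm above the tin's.
- bowl: White round bowl, mouth 170 mm across, 62 mm high, wall 5 mm, 500 g, loose. Origin: centre of its underside. The walnuts go in here.
- hazelnut_1: Hazelnut, brown, 17 mm thick and 18 mm long with a small flat base, 10 g. Origin: its centre. Lies on the sieve's floor at the start; when fallen through, its centre is less than 30 mm above the tin's origin.
- hazelnut_2: Hazelnut, brown, 17 mm thick and 18 mm long with a small flat base, 10 g. Origin: its centre. Lies on the sieve's floor at the start; when fallen through, its centre is less than 30 mm above the tin's origin.
- hazelnut_3: Hazelnut, brown, 17 mm thick and 18 mm long with a small flat base, 10 g. Origin: its centre. Lies on the sieve's floor at the start; when fallen through, its centre is less than 30 mm above the tin's origin.
- hazelnut_4: Hazelnut, brown, 17 mm thick and 18 mm long with a small flat base, 10 g. Origin: its centre. Lies on the sieve's floor at the start; when fallen through, its centre is less than 30 mm above the tin's origin.
- hazelnut_5: Hazelnut, brown, 17 mm thick and 18 mm long with a small flat base, 10 g. Origin: its centre. Lies on the sieve's floor at the start; when fallen through, its centre is less than 30 mm above the tin's origin.
- walnut_1: Walnut, brown, round, 37 mm across with a raised seam, 14 g. Origin: its centre. Sits in a hole of the sieve's floor at the start.
- walnut_2: Walnut, brown, round, 37 mm across with a raised seam, 14 g. Origin: its centre. Sits in a hole of the sieve's floor at the start.
- walnut_3: Walnut, brown, round, 37 mm across with a raised seam, 14 g. Origin: its centre. Sits in a hole of the sieve's floor at the start.
- mug: Small striped mug, 63 x 87 x 52 mm, loose bystander. Origin: centre of its underside.
- pepper_mill: Dark wooden mill, 58 mm thick, 150 mm high, loose bystander. Origin: centre of its underside.
- spice_jar: Glass spice jar with a black lid, 41 mm thick, 105 mm high, loose bystander. Origin: centre of its underside.

How it is judged (in metres and radians):
On the way, in this order (a step that is already met when the one before it is completed fails the run):
1. all five hazelnuts lie in the tin, all three walnuts are still in the sieve and its gate is shut (x of hazelnut_1 in the frame of tin between -0.106 and 0.106 m and y of hazelnut_1 in the frame of tin between -0.071 and 0.071 m and z of hazelnut_1 in the frame of tin between 0 and 0.034 m and x of hazelnut_2 in the frame of tin between -0.106 and 0.106 m and y of hazelnut_2 in the frame of tin between -0.071 and 0.071 m and z of hazelnut_2 in the frame of tin between 0 and 0.034 m and x of hazelnut_3 in the frame of tin between -0.106 and 0.106 m and y of hazelnut_3 in the frame of tin between -0.071 and 0.071 m and z of hazelnut_3 in the frame of tin between 0 and 0.034 m and x of hazelnut_4 in the frame of tin between -0.106 and 0.106 m and y of hazelnut_4 in the frame of tin between -0.071 and 0.071 m and z of hazelnut_4 in the frame of tin between 0 and 0.034 m and x of hazelnut_5 in the frame of tin between -0.106 and 0.106 m and y of hazelnut_5 in the frame of tin between -0.071 and 0.071 m and z of hazelnut_5 in the frame of tin between 0 and 0.034 m and x of walnut_1 in the frame of sieve between -0.078 and 0.078 m and y of walnut_1 in the frame of sieve between -0.06 and 0.06 m and z of walnut_1 in the frame of sieve between 0.005 and 0.06 m and x of walnut_2 in the frame of sieve between -0.078 and 0.078 m and y of walnut_2 in the frame of sieve between -0.06 and 0.06 m and z of walnut_2 in the frame of sieve between 0.005 and 0.06 m and x of walnut_3 in the frame of sieve between -0.078 and 0.078 m and y of walnut_3 in the frame of sieve between -0.06 and 0.06 m and z of walnut_3 in the frame of sieve between 0.005 and 0.06 m and value of joint gate below 0.006 m), for 0.2 s.
2. the sieve stands on the tin with the walnuts in it and its gate is slid fully up (x of sieve in the frame of tin between -0.03 and 0.03 m and y of sieve in the frame of tin between -0.012 and 0.012 m and z of sieve in the frame of tin between 0.044 and 0.053 m and angle between the x axis of sieve and the x axis of tin, either way round below 0.12 rad and angle between sieve's own z axis and vertical below 0.06 rad and x of walnut_1 in the frame of sieve between -0.078 and 0.078 m and y of walnut_1 in the frame of sieve between -0.06 and 0.06 m and z of walnut_1 in the frame of sieve between 0.005 and 0.06 m and x of walnut_2 in the frame of sieve between -0.078 and 0.078 m and y of walnut_2 in the frame of sieve between -0.06 and 0.06 m and z of walnut_2 in the frame of sieve between 0.005 and 0.06 m and x of walnut_3 in the frame of sieve between -0.078 and 0.078 m and y of walnut_3 in the frame of sieve between -0.06 and 0.06 m and z of walnut_3 in the frame of sieve between 0.005 and 0.06 m and value of joint gate above 0.04 m), for 0.2 s.
3. all three walnuts lie in the bowl (horizontal distance between each of walnut_1, walnut_2, walnut_3 and bowl below 0.075 m and z of walnut_1 in the frame of bowl between 0.005 and 0.075 m and z of walnut_2 in the frame of bowl between 0.005 and 0.075 m and z of walnut_3 in the frame of bowl between 0.005 and 0.075 m), for 0.2 s.
At the end, for the whole second after the job is handed in: All five hazelnuts in the tin, all three walnuts in the bowl; bowl and tin flat on the worktop; the sieve stands upright with its runners on the tin's long walls (within 12 mm sideways, 30 mm lengthwise, 0.12 rad, either end first); everything at rest (all of step 3 and x of hazelnut_1 in the frame of tin between -0.106 and 0.106 m and y of hazelnut_1 in the frame of tin between -0.071 and 0.071 m and z of hazelnut_1 in the frame of tin between 0 and 0.034 m and x of hazelnut_2 in the frame of tin between -0.106 and 0.106 m and y of hazelnut_2 in the frame of tin between -0.071 and 0.071 m and z of hazelnut_2 in the frame of tin between 0 and 0.034 m and x of hazelnut_3 in the frame of tin between -0.106 and 0.106 m and y of hazelnut_3 in the frame of tin between -0.071 and 0.071 m and z of hazelnut_3 in the frame of tin between 0 and 0.034 m and x of hazelnut_4 in the frame of tin between -0.106 and 0.106 m and y of hazelnut_4 in the frame of tin between -0.071 and 0.071 m and z of hazelnut_4 in the frame of tin between 0 and 0.034 m and x of hazelnut_5 in the frame of tin between -0.106 and 0.106 m and y of hazelnut_5 in the frame of tin between -0.071 and 0.071 m and z of hazelnut_5 in the frame of tin between 0 and 0.034 m and x of sieve in the frame of tin between -0.03 and 0.03 m and y of sieve in the frame of tin between -0.012 and 0.012 m and z of sieve in the frame of tin between 0.044 and 0.053 m and angle between the x axis of sieve and the x axis of tin, either way round below 0.12 rad and angle between sieve's own z axis and vertical below 0.06 rad and linear speed of each of walnut_1, walnut_2, walnut_3, hazelnut_1, hazelnut_2, hazelnut_3, hazelnut_4, hazelnut_5, sieve, bowl, tin below 0.03 m/s and angle between bowl's own z axis and vertical below 0.1 rad and angle between tin's own z axis and vertical below 0.05 rad and height (world z) of each of tin, bowl below 0.006 m); the robot touches nothing.
It fails at once if a nut is touched with the fingers (contact force between the fingers and hazelnut_1 above 0.3 N or contact force between the fingers and hazelnut_2 above 0.3 N or contact force between the fingers and hazelnut_3 above 0.3 N or contact force between the fingers and hazelnut_4 above 0.3 N or contact force between the fingers and hazelnut_5 above 0.3 N or contact force between the fingers and walnut_1 above 0.3 N or contact force between the fingers and walnut_2 above 0.3 N or contact force between the fingers and walnut_3 above 0.3 N).
It fails at once if the sieve is dropped (it moves fast with no finger on it) (contact force between the fingers and sieve below 0.05 N and linear speed of sieve above 0.4 m/s).
It fails at once if a bystander is pushed more than 4 cm or knocked over (distance of any of mug, pepper_mill, spice_jar from where it was at the start of the episode above 0.04 m or angle between any of mug, pepper_mill, spice_jar's own z axis and vertical above 0.5 rad).
It fails at once if a nut is spilt (it falls onto the worktop or below) ((height (world z) of hazelnut_1 below 0.025 m and horizontal distance between hazelnut_1 and tin above 0.145 m and horizontal distance between hazelnut_1 and bowl above 0.095 m) or (height (world z) of hazelnut_2 below 0.025 m and horizontal distance between hazelnut_2 and tin above 0.145 m and horizontal distance between hazelnut_2 and bowl above 0.095 m) or (height (world z) of hazelnut_3 below 0.025 m and horizontal distance between hazelnut_3 and tin above 0.145 m and horizontal distance between hazelnut_3 and bowl above 0.095 m) or (height (world z) of hazelnut_4 below 0.025 m and horizontal distance between hazelnut_4 and tin above 0.145 m and horizontal distance between hazelnut_4 and bowl above 0.095 m) or (height (world z) of hazelnut_5 below 0.025 m and horizontal distance between hazelnut_5 and tin above 0.145 m and horizontal distance between hazelnut_5 and bowl above 0.095 m) or (height (world z) of walnut_1 below 0.025 m and horizontal distance between walnut_1 and tin above 0.145 m and horizontal distance between walnut_1 and bowl above 0.095 m) or (height (world z) of walnut_2 below 0.025 m and horizontal distance between walnut_2 and tin above 0.145 m and horizontal distance between walnut_2 and bowl above 0.095 m) or (height (world z) of walnut_3 below 0.025 m and horizontal distance between walnut_3 and tin above 0.145 m and horizontal distance between walnut_3 and bowl above 0.095 m)).
It also fails if it takes over 64 s, if anything falls off the work surface, if the arm or the gripper's body presses on something with over 40 N, if the wrist force passes 120 N, or if a joint passes its speed limit or range.

### The arm

A 7-joint arm with a two-finger parallel gripper is mounted at the origin on a cart in front of the work surface, level with it; the furniture and walls round the work are solid. World frame = base frame: x ahead of the robot, y to its left, z up, the work surface at z = 0. Lengths are in mm, angles in rad, forces in N, time in s.
With the tool pointing down it reaches from about 400 to 875 mm from the base axis. Payload 4.4 kg.
Tool frame: the origin (TCP) lies midway between the tips of the shut fingers; the grasp point (between the pads) lies ctrl.grip_depth behind it (ctrl.grip_depth is the distance from the TCP to the grasp point, in mm); z points along the fingers, y is the line along which they close (so a half turn about z gives the same grasp; the last joint's range is limited). The gripper opens to 85 mm and grips with 20 to 120 N. Pads are 22 mm wide; open, the fingers measure 114 mm over their backs; the gripper's body (76 mm by 85 mm) begins 54 mm behind the grasp point. The pads swing forward as they close: fully open they stand 13 mm farther back than shut.
Start: joints at [-1.396, 0.628, 0.038, 1.517, -0.027, 0.996, -0.02], TCP at [154.986, 631.266, 231.313] pointing down, gripper open.
Joint ranges: [-3.06, 3.06], [-0.37, 2.12], [-1.25, 1.32], [0.18, 2.47], [-1.1, 4.24], [0.23, 1.98], [-2.94, 2.94]. Speed limits (rad/s): [2.57, 2.57, 3.14, 3.14, 3.14, 3.14, 3.14].

### API

Orientations are given as [roll, pitch, yaw] about the fixed x, y, z axes, in that order (R = Rz(yaw) Ry(pitch) Rx(roll)).
In Python, from cell import ctrl gives the robot as it stands.
- The arm moves only by the tool carry_out, never from a script. Its argument "deltas" is one flat list of numbers, 7 for each row, row after row: the turn, a rotation vector about the tool's x, y, z in degrees, then the shift along the tool's x, y, z in m, then the closure, from -1 (fully open) to 1 (shut). In form: [wx, wy, wz, dx, dy, dz, claw, wx, wy, wz, dx, dy, dz, claw, ...]. A call has 1 to 12 rows; each row shifts and turns the commanded pose from where the row before left it, along the tool's axes as they then stand; what a row does not reach is not made up. A row lasts 1/8 s, in which the tool goes at most 62.5 mm and 10.7 degrees, less where a joint would pass 70% of its speed; a pose out of reach is approached as far as the arm can. A call with a gripper value outside its range is refused whole. The fingers move at their own pace and stop on an object; the grip force is fixed at half the most. Time passes only in rows, so rows that do not move let the fingers close. It gives the time, the measured TCP pose, the force, the opening and the grip force at its end, in the units of the state.
- ctrl.read_state(): the state, without advancing time (a new reading comes with each control period).
- ctrl.get_image(name): name is "side" or "top" or "wrist"; returns the picture (400x640x3 uint8, red, green, blue); there is no depth.
- ctrl.calibration(name): a dict with "mtx" (3x3 intrinsics, pixels), "R" (3x3) and "t" (3): a world point X has camera coordinates R X + t. Camera axes: x right, y down, z forward; pixel columns grow to the right and rows downward; lengths in mm; the calibration is good to about 2 mm. A picture is of the moment at which its call begins: read the wrist's pose just before it. calibration takes no time and is no camera call; for the wrist camera it gives the pose at the moment of the call.
- ctrl.finish_job(): hands the job in; it is judged then, once.
The state is a dict: "clock": time; "qpos": joint angles; "qd": joint speeds; "tau": joint torques, N m; "eef_pos": TCP position; "tool_rot": TCP orientation; "force": force on the tool from outside, world axes, zero at the start; "torque": the same for the moment, N m; "width": finger opening in mm; "gripper_force": force on a finger pad.
Only numpy, scipy, OpenCV 4.12 (cv2) and the standard library are available. Lean on these libraries where they do the work, as an engineer would, in place of code of your own. Each camera call takes 0.05 s, during which the arm holds its last target. There are 200 camera calls.

## Working session

There is one attempt and no reset: what is moved stays moved. The work goes in short steps, Python scripts to look and compute and a tool call to move; the robot and the scene stay as the last step left them, time stands still between calls to the robot, and variables do not carry over. Pictures are saved under pics/ and viewed, at most 10 in all, crops included, and the job is handed in when it is done.

Besides the shell and the picture viewer there is one more tool, called after "Emit:" as name(argument=value, ...) on one line, values as JSON. carry_out: Moves the arm, as the interface text tells. Its arguments: {"type":"object","properties":{"deltas":{"type":"array"}},"required":["deltas"]}

```bash
mkdir -p pics; ls; python3 - <<'E'
from cell import ctrl
import cv2
s=ctrl.read_state();print(s, ctrl.grip_depth)
for n in("side","top"):
    c=ctrl.calibration(n);print(n,c)
    cv2.imwrite(f"pics/{n}0.png",ctrl.get_image(n)[:,:,::-1])
E
```

```text
pics
{'clock': 0.0, 'qpos': array([-1.39577958,  0.62932783,  0.03842169,  1.51838149, -0.02702968,
        0.9962832 , -0.02000375]), 'qd': array([ 0.00098697, -0.00187232, -0.00056735, -0.00175341,  0.00093765,
       -0.00222523, -0.00131875]), 'tau': array([ 6.53225616e-04, -5.63401866e+01,  1.22620817e+00, -1.93434423e+01,
        1.09514533e-02,  1.06044931e-02,  5.93302644e-06]), 'eef_pos': array([154.8250351 , 630.6470024 , 230.39624413]), 'tool_rot': array([-3.13970964e+00, -1.26567616e-05,  2.90077208e+00]), 'force': array([ 0.33512201, -0.08071175,  0.85650864]), 'torque': array([ 0.02375882,  0.01144659, -0.01686208]), 'gripper_force': 0.0, 'width': 85.51444734266646} 18.700000000000003
side {'mtx': array([[392.61913541,   0.        , 318.97087448],
       [  0.        , 392.61913541, 203.41274921],
       [  0.        ,   0.        ,   1.        ]]), 'R': array([[-0.70156355, -0.71252722,  0.01065573],
       [-0.573475  ,  0.55564839, -0.60198114],
       [ 0.42300711, -0.42843882, -0.7984392 ]]), 't': array([595.58909439, 236.31569935, 914.62781564])}
top {'mtx': array([[481.46465262,   0.        , 318.42799622],
       [  0.        , 481.46465262, 200.31064613],
       [  0.        ,   0.        ,   1.        ]]), 'R': array([[ 0.00502539, -0.99993165,  0.01055656],
       [-0.99412862, -0.00613674, -0.10803064],
       [ 0.10808804, -0.00995169, -0.99409151]]), 't': array([ 254.3160251 ,  595.77855683, 1313.17250134])}
```

View pics/top0.png

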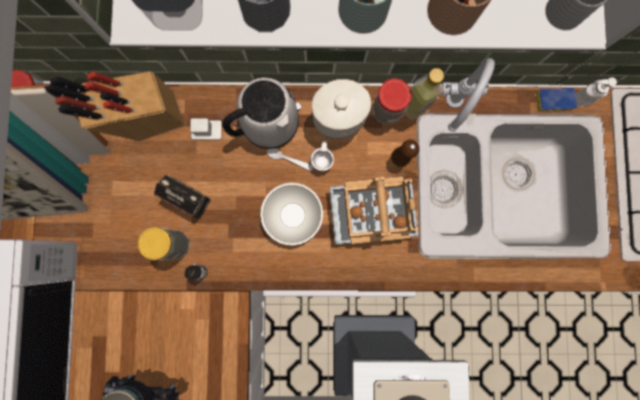

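View pics/side0.png

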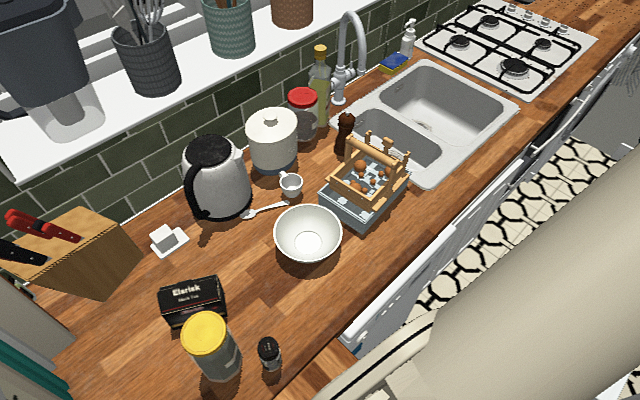

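The top view shows the bowl at about (292,215), the sieve and tin at about (373,212), the mug at (322,158), the mill at (405,153) and the jar at (196,273). I'll zoom in on the sieve next.

```bash
python3 - <<'E'
import cv2,numpy as np
a=cv2.imread("pics/top0.png")[165:255,320:430];b=cv2.imread("pics/side0.png")[125:240,310:420]
a=cv2.resize(a,None,fx=3.6,fy=3.6,interpolation=cv2.INTER_CUBIC);b=cv2.resize(b,None,fx=3.6,fy=3.6,interpolation=cv2.INTER_CUBIC)
h=max(a.shape[0],b.shape[0]);c=np.zeros((h,a.shape[1]+b.shape[1],3),np.uint8);c[:a.shape[0],:a.shape[1]]=a;c[:b.shape[0],a.shape[1]:]=b
cv2.imwrite("pics/crop0.png",c);print(a.shape,b.shape)
E
```

```text
(324, 396, 3) (414, 396, 3)
```

View pics/crop0.png

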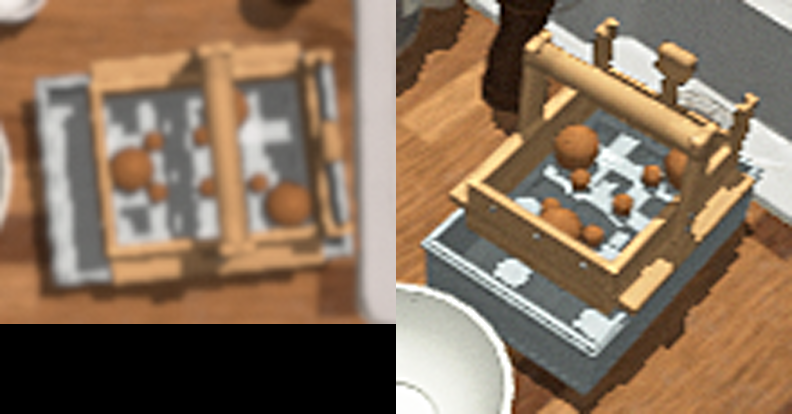

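The crop shows the gate at the right-hand (−y) end, with the dowel in the top view running from about (379,180) to (385,234). In the side view the dowel runs from (350,137) to (397,163), with the knob at about (388,141). The gate faces away from the bowl.

```bash
cat > h.py <<'E'
import numpy as np,cv2
from cell import ctrl
def ray(c,p):
    d=c["R"].T@np.linalg.inv(c["mtx"])@np.array([p[0],p[1],1.]); return -c["R"].T@c["t"],d/np.linalg.norm(d)
def plane(c,p,z):
    o,d=ray(c,p); return o+d*(z-o[2])/d[2]
def tri(*cps):
    A=np.zeros((3,3));b=np.zeros(3);rs=[ray(c,p) for c,p in cps]
    for o,d in rs: P=np.eye(3)-np.outer(d,d);A+=P;b+=P@o
    X=np.linalg.solve(A,b);return X,[round(float(np.linalg.norm((np.eye(3)-np.outer(d,d))@(X-o))),1) for o,d in rs]
def proj(c,X):
    q=c["mtx"]@(c["R"]@np.asarray(X)+c["t"]);return q[:2]/q[2]
np.set_printoptions(precision=1,suppress=True)
E
python3 - <<'E'
from h import *
T=ctrl.calibration("top");S=ctrl.calibration("side")
t=lambda x,y:(320+(x+.5)/3.6-.5,165+(y+.5)/3.6-.5); s=lambda x,y:(310+(x-396+.5)/3.6-.5,125+(y+.5)/3.6-.5)
for n,a,b in [("dowel far",(214,52),(540,47)),("dowel near",(234,246),(706,138)),("knob",(316,160),(678,58))]:
    print(n,*tri((T,t(*a)),(S,s(*b))))
# tin top rim corners at z=60: left pair, top view and side
for n,a,z in [("tin FL",(40,82),60),("tin NL",(58,284),60),("sieve FL",(92,64),100),("sieve NL",(112,250),100),("w1",(131,170),70),("w2",(288,204),70),("w3",(238,110),70)]: print(n,plane(T,t(*a),z))
for n,b,z in [("tinFL side",(425,243),60),("tinNL side",(594,352),60)]: print(n,plane(S,s(*b),z))
# bowl: bright mask ellipse rim
for n,c,lo,hi in [("top",T,(250,175),(332,255)),("side",S,(265,195),(350,275))]:
    im=cv2.imread(f"pics/{n}0.png");hsv=cv2.cvtColor(im,cv2.COLOR_BGR2HSV)
    m=cv2.inRange(hsv,(0,0,120),(180,60,255));M=np.zeros_like(m);M[lo[1]:hi[1],lo[0]:hi[0]]=m[lo[1]:hi[1],lo[0]:hi[0]]
    cs,_=cv2.findContours(M,0,cv2.CHAIN_APPROX_NONE);k=max(cs,key=cv2.contourArea);k=cv2.convexHull(k);x,y,w,h=cv2.boundingRect(k)
    e=cv2.fitEllipse(k);print(n,e,x,y,w,h,plane(c,e[0],62),plane(c,(x,e[0][1]),62),plane(c,(x+w,e[0][1]),62))
for n,p in [("mug",(322,158)),("mill",(405,153)),("jar",(196,273))]: print(n,plane(T,p,50))
E
```

```text
dowel far [633.7 105.5 165.9] [1.0, 1.0]
dowel near [496.4  92.4 168.3] [2.6, 2.6]
knob [560.8  34.8 158.1] [1.4, 1.4]
tin FL [626.9 224.4  60. ]
tin NL [473.9 210.5  60. ]
sieve FL [635.1 187.4 100. ]
sieve NL [498.  172.9 100. ]
w1 [559.3 156.2  70. ]
w2 [534.4  38.3  70. ]
w3 [605.2  75.2  70. ]
tinFL side [622.4 228.7  60. ]
tinNL side [472.5 212.3  60. ]
top ((291.16156005859375, 213.92379760742188), (62.133201599121094, 62.749610900878906), 55.604068756103516) 260 183 63 63 [553.3 331.9  62. ] [552.8 416.4  62. ] [553.8 245.3  62. ]
side ((307.4559631347656, 232.15194702148438), (58.53912353515625, 69.43305969238281), 87.0472412109375) 273 204 70 58 [549.7 334.9  62. ] [607.9 394.9  62. ] [489.4 272.9  62. ]
mug [710.6 248.5  50. ]
mill [726.4  17.2  50. ]
jar [392.8 587.4  50. ]
```

Emit:
carry_out(deltas=[0,0,0,-0.047,-0.038,-0.009,-1,0,0,0,-0.047,-0.038,-0.009,-1,0,0,0,-0.047,-0.038,-0.009,-1,0,0,0,-0.047,-0.038,-0.009,-1,0,0,0,-0.047,-0.038,-0.009,-1,0,0,0,-0.047,-0.038,-0.009,-1,0,0,0,-0.047,-0.038,-0.009,-1,0,0,0,-0.047,-0.038,-0.009,-1,0,0,0,-0.047,-0.038,-0.009,-1,0,0,0,-0.047,-0.038,-0.009,-1,0,0,0,-0.047,-0.038,-0.009,-1,0,0,-10,0,0,0,-1])

```text
clock: 1.6
eef_pos: [560.1, 95.7, 330.4]
tool_rot: [-3.138, 0.002, 3.07]
force: [-0.4, 0.8, -0.4]
width: 85.5
gripper_force: 0.0
```

Emit:
carry_out(deltas=[0,0,-9,0,0,0,-1,0,0,0,0,0,0,-1,0,0,0,0,0,0,-1])

```text
clock: 1.98
eef_pos: [557.2, 102.1, 330.1]
tool_rot: [-3.142, -0.001, -3.053]
force: [-0.1, 1.0, -0.6]
width: 85.6
gripper_force: 0.0
```

```bash
python3 - <<'E'
from h import *
s=ctrl.read_state();c=ctrl.calibration("wrist");im=ctrl.get_image("wrist")
print(s["clock"],s["qpos"].round(3),s["eef_pos"],s["tool_rot"].round(4));print(c)
cv2.imwrite("pics/w1.png",im[:,:,::-1]);np.save("w1.npy",c,allow_pickle=True)
for n,X in [("dowel",(565,97,163)),("knob",(573,20,150))]: print(n,proj(c,X))
E
```

```text
1.975 [-0.3  0.4  0.1  1.6 -0.   1.1  1.5] [557.2 102.1 330.1] [-3.1 -0.  -3.1]
{'mtx': array([[335. ,   0. , 324.5],
       [  0. , 335. , 196.8],
       [  0. ,   0. ,   1. ]]), 'R': array([[-0.1,  1. , -0. ],
       [ 1. ,  0.1,  0.3],
       [ 0.3,  0. , -1. ]]), 't': array([ -52.8, -605.3,  309.2])}
dowel [318.8 185. ]
knob [241.  182.8]
```

View pics/w1.png

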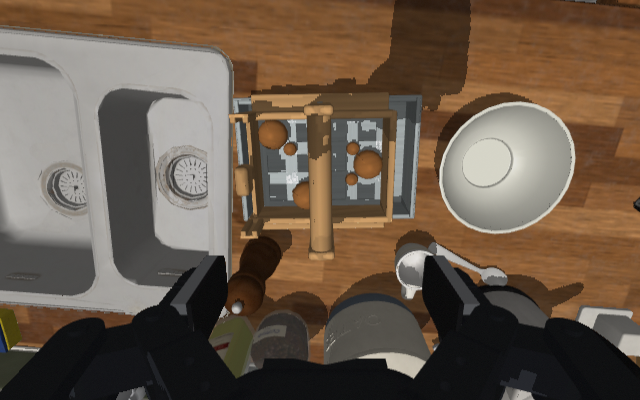

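The wrist view shows the dowel from about (317,110) to (321,253), the knob at about (241,181) and the bowl at (508,167). All three agree with the predicted positions.

```bash
python3 - <<'E'
from h import *
T=ctrl.calibration("top");S=ctrl.calibration("side");W=np.load("w1.npy",allow_pickle=True).item()
t=lambda x,y:(320+(x+.5)/3.6-.5,165+(y+.5)/3.6-.5); s=lambda x,y:(310+(x-396+.5)/3.6-.5,125+(y+.5)/3.6-.5)
for n,a,b,w in [("far",(214,52),(540,47),(321,253)),("near",(234,246),(706,138),(317.5,110))]:
    print(n,tri((T,t(*a)),(S,s(*b)),(W,w)),plane(W,w,163))
w=(241,181);print("knob",tri((S,s(678,58)),(W,w)),plane(W,w,145))
# precise dowel / knob wood edges in wrist rows
im=cv2.imread("pics/w1.png");hsv=cv2.cvtColor(im,cv2.COLOR_BGR2HSV);m=cv2.inRange(hsv,(8,60,110),(25,200,255))
P=[]
for v in range(120,245,6):
    r=np.where(m[v,295:345]>0)[0]+295
    k=[g for g in np.split(r,np.where(np.diff(r)>1)[0]+1) if len(g) and g[0]<321<g[-1]+4]
    if k: P.append((v,k[0][0],k[0][-1]))
print(P)
for v,a,b in P:
    if 15<b-a<32: print(plane(W,((a+b)/2,v),163),end=' ')
# bowl rim in wrist
m=cv2.inRange(hsv,(0,0,90),(180,60,255));M=np.zeros_like(m);M[95:240,432:585]=m[95:240,432:585]
k=cv2.convexHull(max(cv2.findContours(M,0,1)[0],key=cv2.contourArea));e=cv2.fitEllipse(k);pts=np.array([plane(W,p[0],62) for p in k.astype(float)]);print("\nbowl",e,cv2.minEnclosingCircle(pts[:,:2].astype(np.float32)))
# tin rim corners
for p in [(421,96),(413,218),(236,98),(239,226)]: print(plane(W,p,60))
E
```

```text
far (array([634.1, 105.3, 165.8]), [0.9, 1.1, 0.6]) [636.1 105.1 163. ]
near (array([496.4,  91.3, 167. ]), [3.2, 2.1, 1.2]) [496.   90.2 163. ]
knob (array([574.1,  16.8, 137.4]), [0.6, 0.6]) [572.5  18.8 145. ]
[(156, np.int64(319), np.int64(329)), (162, np.int64(309), np.int64(329)), (168, np.int64(309), np.int64(329)), (174, np.int64(309), np.int64(329)), (180, np.int64(309), np.int64(329)), (186, np.int64(309), np.int64(329)), (192, np.int64(310), np.int64(329)), (198, np.int64(310), np.int64(329)), (204, np.int64(297), np.int64(329)), (210, np.int64(310), np.int64(329)), (216, np.int64(310), np.int64(330)), (222, np.int64(295), np.int64(330)), (228, np.int64(295), np.int64(330)), (234, np.int64(295), np.int64(329)), (240, np.int64(311), np.int64(329))]
[542.8  95.4 163. ] [548.5  95.9 163. ] [554.3  96.3 163. ] [560.1  96.8 163. ] [566.   97.3 163. ] [571.9  98.3 163. ] [577.9  98.8 163. ] [590.1  99.8 163. ] [596.3 100.8 163. ] [621.8 102.9 163. ] 
bowl ((506.6158752441406, 167.17379760742188), (123.22135162353516, 144.3350372314453), 50.6356086730957) ((553.58447265625, 328.97039794921875), 84.4334716796875)
[474.  208.6  60. ]
[626.3 224.2  60. ]
[495.2  -8.5  60. ]
[657.6  -2.9  60. ]
```

Emit:
carry_out(deltas=[0,0,0,-0.004,-0.0027,0.04,-1,0,0,0,-0.004,-0.0026,0.04,-1,0,0,0,0,0,0.04,-1,0,0,0,0,0,0.04,-1,0,0,0,0,0,0.025,-1,0,0,0,0,0,0,-1])

```text
clock: 2.78
eef_pos: [564.3, 97.4, 143.6]
tool_rot: [-3.141, -0.004, -3.051]
force: [-0.0, -0.4, 0.4]
width: 85.6
gripper_force: 0.0
```

Emit:
carry_out(deltas=[0,0,0,0,0,0,1,0,0,0,0,0,0,1,0,0,0,0,0,0,1,0,0,0,0,0,0,1,0,0,0,0,0,0,1,0,0,0,0,0,0,1])

```text
clock: 3.52
eef_pos: [566.3, 98.1, 146.1]
tool_rot: [3.141, 0.001, -3.05]
force: [-1.5, 1.4, 5.4]
width: 20.5
gripper_force: 58.4
```

```bash
python3 - <<'E'
from h import *
s=ctrl.read_state();im=ctrl.get_image("wrist")
print(s["clock"],s["qpos"].round(3),s["eef_pos"],s["tool_rot"].round(4),s["force"],s["width"],s["gripper_force"])
cv2.imwrite("pics/w2.png",im[:,:,::-1])
E
```

```text
3.525 [-0.3  0.6  0.1  1.8 -0.1  0.7  1.5] [566.3  98.1 146.1] [ 3.1  0.  -3.1] [-1.5  1.4  5.4] 20.477548351389533 58.429155349731445
```

View pics/w2.png

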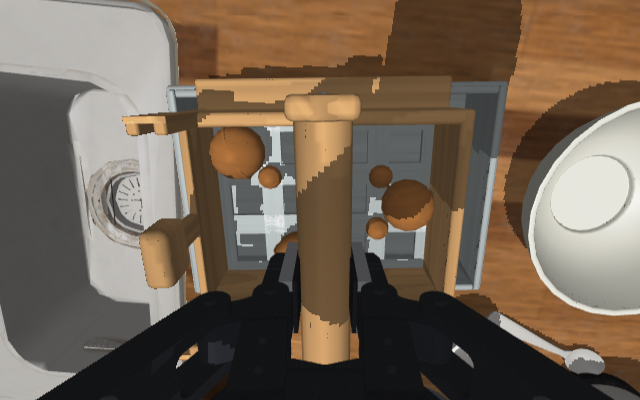

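The wrist view shows the dowel gripped in its middle, with three hazelnuts visible at (269,177), (381,176) and (377,229). I'll lift the sieve slightly, centre it and shake.

Emit:
carry_out(deltas=[0,0,0,0.002,0.009,-0.006,1,0,0,0,0,0,0,1,0,0,0,0,0.013,0,1,0,0,0,0,-0.026,0,1,0,0,0,0,0.026,0,1,0,0,0,0,-0.026,0,1,0,0,0,0,0.026,0,1,0,0,0,0,-0.026,0,1,0,0,0,0,0.026,0,1,0,0,0,0,-0.026,0,1,0,0,0,0,0.026,0,1,0,0,0,0,-0.013,0,1])

```text
clock: 5.08
eef_pos: [562.3, 111.8, 150.8]
tool_rot: [3.137, -0.001, -3.045]
force: [0.2, 0.0, -5.9]
width: 20.6
gripper_force: 60.7
```

Emit:
carry_out(deltas=[0,0,0,0,0,0,1,0,0,0,0,0,0,1,0,0,0,0,0,0,1])

```text
clock: 5.45
eef_pos: [562.9, 106.6, 151.2]
tool_rot: [3.141, -0.0, -3.051]
force: [-0.5, -0.4, -6.6]
width: 20.1
gripper_force: 60.7
```

```bash
cat > look.py <<'E'
from h import *
import sys
s=ctrl.read_state();W=ctrl.calibration("wrist")
print(s["clock"],s["qpos"].round(3).tolist(),s["eef_pos"],s["tool_rot"].round(4).tolist(),s["force"],s["width"])
ims={n:ctrl.get_image(n)[:,:,::-1] for n in("wrist","side","top")};np.save("W_"+sys.argv[1],W,allow_pickle=True)
for n,i in ims.items(): cv2.imwrite(f"pics/{sys.argv[1]}_{n}.png",i)
a=cv2.resize(ims["wrist"][60:300,100:520],(700,400));b=cv2.resize(ims["side"][120:240,270:430],(266,200));c=cv2.resize(ims["top"][160:260,240:440],(400,200))
o=np.zeros((600,700,3),np.uint8);o[:400]=a;o[400:,:266]=b;o[400:,290:690]=c
cv2.imwrite(f"pics/{sys.argv[1]}.png",o)
E
python3 look.py a1
```

```text
5.45 [-0.275, 0.62, 0.061, 1.818, -0.055, 0.706, 1.478] [562.9 106.6 151.2] [3.1413, -0.0001, -3.0507] [-0.5 -0.4 -6.6] 20.13480121103114
```

View pics/a1.png

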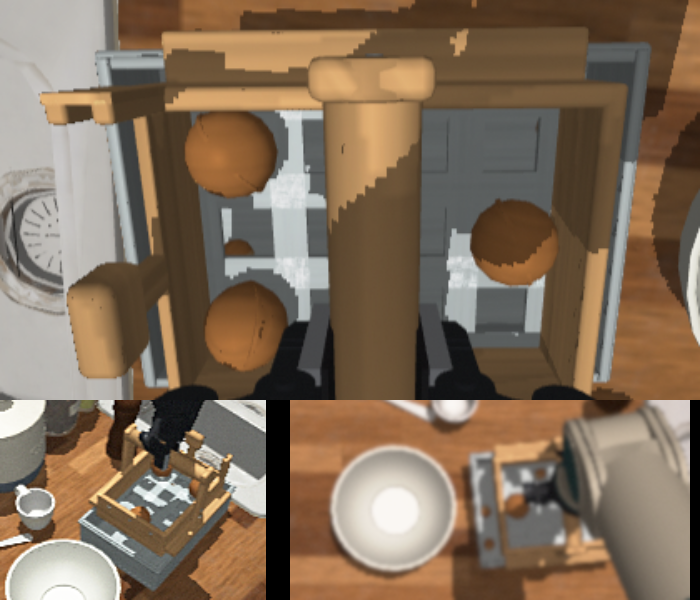

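The composite shows the three walnuts in holes and no hazelnut on the visible floor, with hazelnuts now in the tin. I'll shake again for the part hidden under the hand, then set the sieve down, let go and look.

Emit:
carry_out(deltas=[0,0,0,0.003,0.013,0,1,0,0,0,-0.006,-0.026,0,1,0,0,0,0.006,0.026,0,1,0,0,0,-0.006,-0.026,0,1,0,0,0,0.006,0.026,0,1,0,0,0,-0.006,-0.026,0,1,0,0,0,0.006,0.026,0,1,0,0,0,-0.003,-0.013,0,1,0,0,0,0,0,0,1,0,0,0,0,0,0.003,1,0,0,0,0,0,0.003,1,0,0,0,0,0,0,1])

```text
clock: 7.1
eef_pos: [562.8, 107.3, 146.2]
tool_rot: [3.14, 0.0, -3.05]
force: [-4.1, 0.9, 3.6]
width: 20.1
gripper_force: 62.0
```

Emit:
carry_out(deltas=[0,0,0,0,0,0,-1,0,0,0,0,0,0,-1,0,0,0,0,0,0,-1,0,0,0,0,0,0,-1,0,0,0,0,0,-0.05,-1,0,0,0,0,0,-0.05,-1,0,0,0,0,0,-0.05,-1,0,0,0,0,0,0,-1,0,0,0,0,0,0,-1])

```text
clock: 8.22
eef_pos: [562.5, 106.2, 294.8]
tool_rot: [-3.142, -0.001, -3.051]
force: [0.1, -0.4, -1.8]
width: 85.4
gripper_force: 0.0
```

```bash
python3 look.py a2
```

```text
8.225 [-0.289, 0.451, 0.08, 1.657, -0.041, 1.036, 1.466] [562.5 106.2 294.8] [-3.1416, -0.0007, -3.0507] [ 0.1 -0.4 -1.8] 85.36025427469201
```

View pics/a2.png

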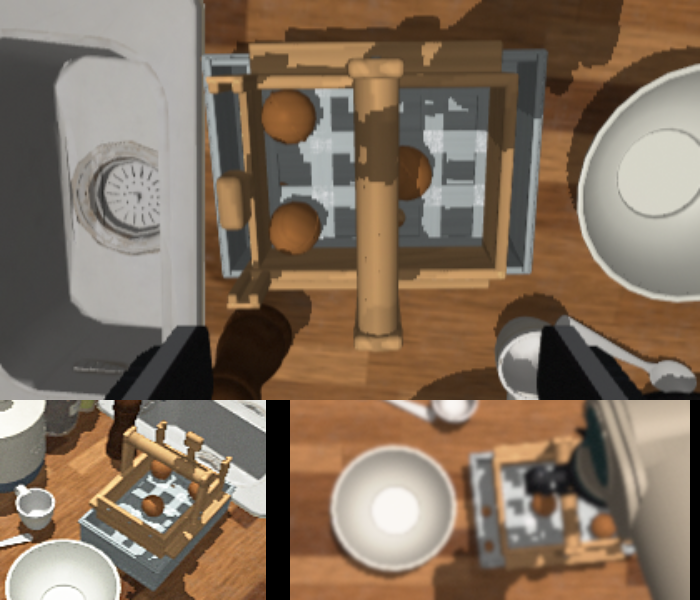

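The composite shows three walnuts, with a small brown spot beside the dowel at composite (400,215). I'll cast that ray to see whether it is on the floor or in the tin.

```bash
cat > nuts.py <<'E'
from h import *
import sys
n=sys.argv[1];W=np.load(f"W_{n}.npy",allow_pickle=True).item();S=ctrl.calibration("side")
C=np.array([float(sys.argv[2]),float(sys.argv[3])]);th=np.deg2rad(-84.6);ex=np.array([np.cos(th),np.sin(th)]);ey=np.array([-ex[1],ex[0]])
for nm,c in(("wrist",W),("side",S)):
    hsv=cv2.cvtColor(cv2.imread(f"pics/{n}_{nm}.png"),cv2.COLOR_BGR2HSV)
    m=cv2.inRange(hsv,(5,150,40),(16,255,235))
    k,l,st,ce=cv2.connectedComponentsWithStats(m)
    for i in range(1,k):
        if st[i,4]<8: continue
        r=[]
        for z in(66,62.5,14):
            d=plane(c,ce[i],z)[:2]-C;r+= [round(float(d@ex)),round(float(d@ey))]
        if abs(r[0])<130 and abs(r[1])<90: print(nm,ce[i],st[i,2:],"walnut",r[:2],"floor",r[2:4],"tin",r[4:])
E
python3 nuts.py a2 562 107; python3 - <<'E'
from h import *
W=np.load("W_a2.npy",allow_pickle=True).item()
for p in [(375,65),(377,340),(232,200),(210,85),(245,290)]:
    q=(100+p[0]*.6,60+p[1]*.6);print(plane(W,q,163),plane(W,q,148))
E
```

```text
wrist [272.6 129.6] [ 32  32 812] walnut [58, -38] floor [58, -38] tin [66, -33]
wrist [347.3 164. ] [ 20  32 503] walnut [-24, 0] floor [-25, 1] tin [-28, 10]
wrist [228.7 222.4] [ 19 124 904] walnut [115, 70] floor [116, 71] tin [131, 90]
wrist [276.1 197. ] [ 31  31 760] walnut [57, 38] floor [58, 39] tin [65, 54]
wrist [288.  236.9] [16  6 51] walnut [45, 88] floor [46, 90] tin [52, 111]
side [352.2 151.7] [ 5  6 13] walnut [57, 89] floor [60, 91] tin [100, 117]
side [365.9 161.4] [12 12 92] walnut [52, 37] floor [54, 39] tin [95, 61]
side [386.  173.5] [ 7 11 41] walnut [51, -31] floor [54, -29] tin [94, -11]
side [361.6 182.9] [ 12  13 124] walnut [-19, 0] floor [-17, 1] tin [19, 22]
[490.9  99.9 163. ] [491.1 100.  148. ]
[634.4 114.  163. ] [642.5 114.8 148. ]
[562.6  33.9 163. ] [566.7  30.3 148. ]
[507.1  22.6 163. ] [508.1  18.3 148. ]
[611.3  41.5 163. ] [618.1  38.3 148. ]
```

Walnuts sit in the holes at (57,−38), (57,38) and (−19,0). The spot lies over a hole, so that nut is in the tin. I'll move above the knob, which also shows the strip hidden under the dowel.

Emit:
carry_out(deltas=[0,0,0,0,-0.039,0.02,-0.2,0,0,0,0,-0.0385,0.025,-0.2,0,0,0,0,0,0,-0.2,0,0,0,0,0,0,-0.2])

```text
clock: 8.88
eef_pos: [569.8, 29.8, 249.6]
tool_rot: [3.141, -0.001, -3.051]
force: [0.6, 0.3, -0.4]
width: 51.5
gripper_force: 0.0
```

```bash
python3 look.py a3;python3 nuts.py a3 562 107;  python3 - <<'E'
from h import *
W=np.load("W_a3.npy",allow_pickle=True).item();print(proj(W,(569,29,150)),proj(W,(562,107,54)),proj(W,(562,107,163)))
E
```

```text
8.875 [-0.157, 0.494, 0.085, 1.723, -0.051, 0.928, 1.61] [569.8  29.8 249.6] [3.1407, -0.0013, -3.0506] [ 0.6  0.3 -0.4] 51.45049337436135
wrist [396.8  80.1] [ 5  5 11] walnut [11, -87] floor [10, -87] tin [0, -89]
wrist [350.3  81. ] [5 3 9] walnut [53, -87] floor [53, -87] tin [50, -89]
wrist [282.2 108.5] [  9  33 184] walnut [117, -62] floor [118, -62] tin [124, -61]
wrist [277.  97.] [1 9 9] walnut [122, -73] floor [122, -73] tin [129, -73]
wrist [540.5 124.3] [  63   41 1221] walnut [-129, -47] floor [-131, -46] tin [-161, -42]
wrist [345.9 134.1] [  37   37 1034] walnut [57, -38] floor [57, -38] tin [54, -33]
wrist [413.  171.3] [ 16  35 415] walnut [-10, -2] floor [-11, -1] tin [-24, 10]
wrist [281.4 175.1] [ 15  38 392] walnut [121, 2] floor [121, 3] tin [127, 14]
wrist [273.  180.5] [1 8 8] walnut [129, 7] floor [130, 8] tin [138, 20]
wrist [528.  191.8] [ 5  6 12] walnut [-128, 20] floor [-130, 21] tin [-161, 35]
wrist [345.9 209.9] [ 34  35 913] walnut [56, 39] floor [56, 40] tin [52, 57]
wrist [285.9 244.9] [  43  110 1866] walnut [119, 78] floor [120, 79] tin [126, 102]
wrist [345.5 252.5] [11  4 24] walnut [56, 87] floor [55, 89] tin [52, 113]
side [352.5 151.6] [ 5  5 11] walnut [58, 88] floor [60, 90] tin [101, 116]
side [366.  161.4] [12 12 95] walnut [52, 37] floor [55, 39] tin [95, 62]
side [394.5 160.6] [10  6 10] walnut [106, -22] floor [109, -20] tin [153, -1]
side [386.  173.6] [ 5 11 38] walnut [51, -31] floor [54, -29] tin [94, -11]
side [361.6 182.9] [ 12  13 123] walnut [-19, 0] floor [-17, 1] tin [19, 22]
[323.6 197.5] [400.  170.2] [432.7 202.9]
```

View pics/a3_wrist.png

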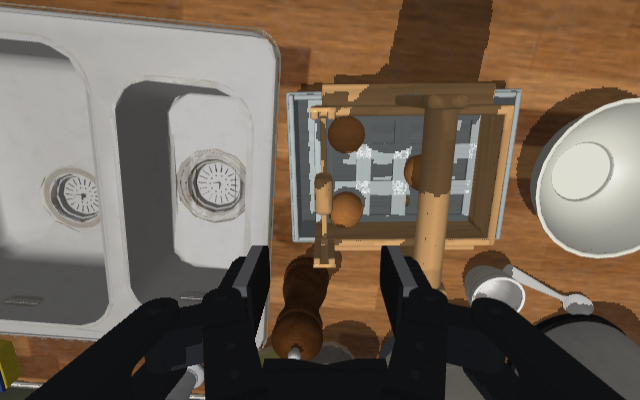

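No hazelnut is left on the floor, and the knob at (323,195) is where predicted. I'll go down, grip it and slide the gate up.

Emit:
carry_out(deltas=[0,0,0,0,0,0.045,-0.2,0,0,0,0,0,0.045,-0.2,0,0,0,0,0,0.035,-0.2,0,0,0,0,0,0,-0.2,0,0,0,0,0,0,1,0,0,0,0,0,0,1,0,0,0,0,0,0,1,0,0,0,0,0,0,1])

```text
clock: 10.02
eef_pos: [571.4, 29.1, 127.3]
tool_rot: [-3.141, 0.004, -3.05]
force: [0.6, -0.5, 7.0]
width: 12.8
gripper_force: 61.9
```

Emit:
carry_out(deltas=[0,0,0,0,0,-0.01,1,0,0,0,0,0,-0.01,1,0,0,0,0,0,-0.01,1,0,0,0,0,0,-0.01,1,0,0,0,0,0,-0.007,1,0,0,0,0,0,0,1,0,0,0,0,0,0,1])

```text
clock: 10.9
eef_pos: [570.3, 28.8, 172.5]
tool_rot: [-3.141, 0.001, -3.051]
force: [1.4, -1.1, 0.4]
width: 13.0
gripper_force: 61.0
```

The gate rose 45 mm. I'll release it, rise, and lean the hand back 25° before gripping the dowel.

Emit:
carry_out(deltas=[0,0,0,0,0,0,-0.2,0,0,0,0,0,0,-0.2,0,0,0,0,0,0,-0.2,0,0,0,0,0,-0.03,-0.2,0,0,0,0,0,-0.045,-0.2,0,0,0,0,0.039,0,-0.2,0,0,0,0,0.039,0,-0.2,0,0,0,0,0.039,0,-0.2,8,0,0,0,0,0,-0.2,8,0,0,0,0,0,-0.2,9,0,0,0,0,0,-0.2,0,0,0,0,0,0,-0.2])

```text
clock: 12.4
eef_pos: [558.0, 150.5, 245.2]
tool_rot: [-2.707, -0.004, -3.043]
force: [0.2, -0.5, -0.9]
width: 51.4
gripper_force: 0.0
```

```bash
python3 look.py b1; python3 - <<'E'
from h import *
from scipy.spatial.transform import Rotation as R
s=ctrl.read_state();M=R.from_euler("xyz",s["tool_rot"]).as_matrix();print(M.round(3))
D=np.array([562.8,107.3,164.5]);g=D+18.7*M[:,2];print("TCP goal",g,"local delta",M.T@(g-s["eef_pos"]))
W=np.load("W_b1.npy",allow_pickle=True).item()
ed=np.array([.995,.095,0]);print("dowel proj",[proj(W,D+k*ed) for k in(-65,0,65)],"knob top",proj(W,(570,29,196)))
E
```

```text
12.4 [-0.708, 0.618, 0.268, 1.631, 0.279, 1.094, 1.044] [558.  150.5 245.2] [-2.7068, -0.0036, -3.0427] [ 0.2 -0.5 -0.9] 51.44019363391668
[[-1.  -0.1  0. ]
 [-0.1  0.9 -0.4]
 [-0.  -0.4 -0.9]]
TCP goal [563.5  99.4 147.5] local delta [  0.1   2.1 109.5]
dowel proj [array([316.7, 111.7]), array([317., 203.]), array([317.2, 281.4])] knob top [203.7 200.4]
```

View pics/b1.png

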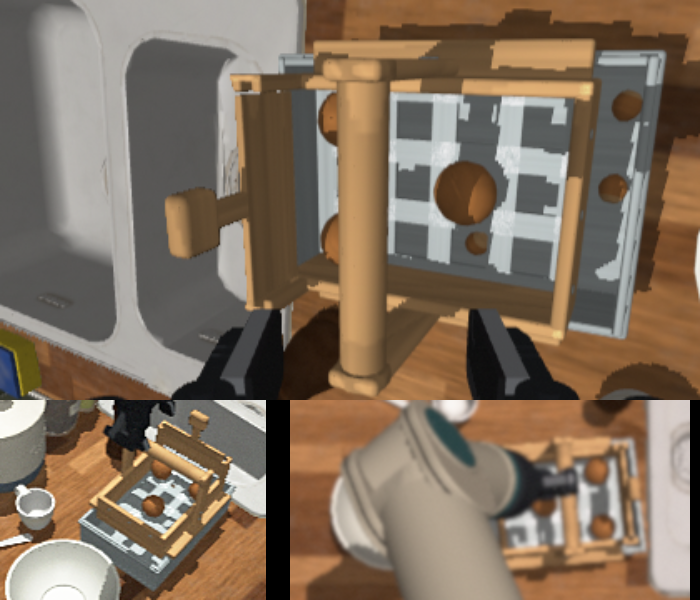

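The gate is up and the dowel lies on the predicted column (u about 317). Three hazelnuts show in the tin. I'll go in and grip.

Emit:
carry_out(deltas=[0,0,0,0,0.002,0.045,-0.2,0,0,0,0,0,0.04,-0.2,0,0,0,0,0,0.024,-0.2,0,0,0,0,0,0,-0.2,0,0,0,0,0,0,1,0,0,0,0,0,0,1,0,0,0,0,0,0,1,0,0,0,0,0,0,1])

```text
clock: 13.55
eef_pos: [564.6, 101.0, 149.7]
tool_rot: [-2.704, 0.003, -3.051]
force: [-0.2, -2.7, 7.2]
width: 20.2
gripper_force: 58.9
```

```bash
cat > go.py <<'E'
# local delta for a wanted TCP displacement (world), and dowel position
from h import *
import sys
from scipy.spatial.transform import Rotation as R
s=ctrl.read_state();M=R.from_euler("xyz",s["tool_rot"]).as_matrix();np.set_printoptions(precision=3,suppress=True)
print(s["clock"],s["qpos"],"tcp",s["eef_pos"],s["tool_rot"],"F",s["force"],s["torque"],s["width"],s["gripper_force"])
print("dowel",s["eef_pos"]-ctrl.grip_depth*M[:,2],"tilt of tool z",np.degrees(np.arctan2(M[1,2],-M[2,2])))
for a in sys.argv[1:]: print(a,M.T@np.array(eval(a)))
E
python3 go.py "(0,0,60)" "(-10,215,0)"
```

```text
13.55 [-0.643  0.722  0.28   1.76   0.309  0.846  1.019] tcp [564.64  101.012 149.658] [-2.704  0.003 -3.051] F [-0.218 -2.667  7.193] [-0.463 -0.022  0.012] 20.22276065524661 58.851832151412964
dowel [563.876 108.892 166.6  ] tilt of tool z -24.942397663183367
(0,0,60) [ -0.164 -25.399 -54.358]
(-10,215,0) [ -9.552 194.815 -91.   ]
```

Emit:
carry_out(deltas=[0,0,0,0,-0.004,-0.009,1,0,0,0,0,-0.0085,-0.018,1,0,0,0,0,-0.0085,-0.018,1,0,0,0,0,-0.0085,-0.018,1,0,0,0,0,-0.0045,-0.0095,1,0,0,0,0,0,0,1])

```text
clock: 14.3
eef_pos: [563.5, 102.0, 228.0]
tool_rot: [-2.707, 0.001, -3.05]
force: [-0.9, 0.1, -7.5]
width: 19.9
gripper_force: 59.0
```

Emit:
carry_out(deltas=[0,0,0,-0.0005,0.01,-0.0047,1,0,0,0,-0.001,0.02,-0.0093,1,0,0,0,-0.0012,0.024,-0.0112,1,0,0,0,-0.0012,0.024,-0.0112,1,0,0,0,-0.0012,0.024,-0.0112,1,0,0,0,-0.0012,0.024,-0.0112,1,0,0,0,-0.0012,0.024,-0.0112,1,0,0,0,-0.001,0.02,-0.0093,1,0,0,0,-0.0005,0.014,-0.0065,1,0,0,0,0,0.008,-0.0037,1,0,0,0,0,0,0,1,0,0,0,0,0,0,1])

```text
clock: 15.8
eef_pos: [553.5, 311.8, 228.0]
tool_rot: [-2.704, 0.0, -3.052]
force: [0.7, -0.6, -7.1]
width: 20.2
gripper_force: 59.2
```

```bash
python3 go.py; python3 - <<'E'
from h import *
for n in("side","wrist"): cv2.imwrite(f"pics/c1_{n}.png",ctrl.get_image(n)[:,:,::-1])
E
```

```text
15.8 [-0.867  0.765  0.234  1.37   0.209  1.275  0.897] tcp [553.536 311.752 227.952] [-2.704  0.    -3.052] F [ 0.738 -0.609 -7.087] [ 0.981  0.039 -0.062] 20.15826913370199 59.15689945220947
dowel [552.828 319.646 244.889] tilt of tool z -24.987487771991326
```

Emit:
carry_out(deltas=[0,0,0,0,0.0135,0.002,1,0,0,0,0,0.0135,0.002,1,0,0,0,0,0.0135,0.002,1,-4,0,0,0,0,0,1,-7,0,0,0,0,0,1,-7,0,0,0,0,0,1,-7,0,0,0,0,0,1,-5,0,0,0,0,0,1,0,0,0,0,0,0,1])

```text
clock: 17.02
eef_pos: [551.0, 343.5, 204.7]
tool_rot: [3.058, -0.001, -3.054]
force: [0.4, -0.4, -5.6]
width: 20.2
gripper_force: 59.7
```

```bash
python3 go.py; python3 - <<'E'
from h import *
for n in("side","top"): cv2.imwrite(f"pics/c2_{n}.png",ctrl.get_image(n)[:,:,::-1])
# side: fit wood of the sieve floor/board? report brown walnut blobs
S=ctrl.calibration("side")
hsv=cv2.cvtColor(cv2.imread("pics/c2_side.png"),cv2.COLOR_BGR2HSV);m=cv2.inRange(hsv,(5,150,40),(16,255,235))
k,l,st,ce=cv2.connectedComponentsWithStats(m)
print([(ce[i].round(0).tolist(),st[i,2:].tolist()) for i in range(1,k) if st[i,4]>20 and 220<ce[i][0]<420 and 100<ce[i][1]<300])
E
```

```text
17.025 [-0.559  0.638 -0.002  1.586 -0.095  0.883  1.156] tcp [550.983 343.524 204.667] [ 3.058 -0.001 -3.054] F [ 0.351 -0.387 -5.644] [-0.541 -0.037 -0.044] 20.227678575883278 59.686278104782104
dowel [551.142 341.976 223.302] tilt of tool z 4.748024662637942
[([361.0, 275.0], [505, 374, 18489]), ([346.0, 119.0], [16, 14, 143]), ([341.0, 149.0], [39, 50, 539]), ([247.0, 155.0], [8, 16, 66]), ([256.0, 172.0], [9, 8, 21]), ([318.0, 184.0], [9, 7, 27]), ([283.0, 196.0], [9, 10, 29]), ([252.0, 207.0], [8, 7, 21]), ([295.0, 213.0], [14, 15, 161]), ([235.0, 221.0], [10, 10, 31]), ([286.0, 231.0], [16, 17, 189]), ([336.0, 244.0], [61, 50, 247]), ([315.0, 229.0], [9, 11, 55]), ([236.0, 232.0], [8, 9, 40]), ([254.0, 294.0], [68, 86, 2110]), ([298.0, 278.0], [13, 11, 46]), ([226.0, 290.0], [7, 13, 29])]
```

```bash
python3 - <<'E'
from h import *
from scipy.spatial.transform import Rotation as R
S=ctrl.calibration("side");D=np.array([551.1,342,223.3])
for phi in(20,25,30,35):
    Q=R.from_euler("zy",[-84.6,0],degrees=True).as_matrix()@R.from_euler("y",phi,degrees=True).as_matrix()
    print(phi,[proj(S,D+Q@np.array(p)).round(0).tolist() for p in [(-19,0,-97),(57,-38,-97),(57,38,-97),(79,0,28),(-86,-65,-63)]])
E
```

```text
20 [[289.0, 230.0], [323.0, 225.0], [298.0, 208.0], [329.0, 169.0], [294.0, 249.0]]
25 [[287.0, 231.0], [320.0, 228.0], [295.0, 211.0], [329.0, 172.0], [293.0, 247.0]]
30 [[284.0, 231.0], [317.0, 231.0], [293.0, 213.0], [328.0, 174.0], [293.0, 245.0]]
35 [[282.0, 231.0], [314.0, 234.0], [290.0, 216.0], [328.0, 177.0], [292.0, 243.0]]
```

There is no slip: the walnut pixels match a tilt of about 28°. I'll continue gently.

Emit:
carry_out(deltas=[-4,0,0,0,0,0,1,-4,0,0,0,0,0,1,-3,0,0,0,0,0,1,-3,0,0,0,0,0,1,-3,0,0,0,0,0,1,0,0,0,0,0,0,1,0,0,0,0,0,0,1,0,0,0,0,0,0,1])

```text
clock: 18.12
eef_pos: [549.7, 348.5, 205.3]
tool_rot: [2.758, 0.0, -3.049]
force: [-0.0, 0.7, -6.1]
width: 20.1
gripper_force: 60.0
```

```bash
cat > c.py <<'E'
from h import *
import sys
S=ctrl.calibration("side");im=ctrl.get_image("side")[:,:,::-1];cv2.imwrite(f"pics/{sys.argv[1]}_side.png",im);cv2.imwrite(f"pics/{sys.argv[1]}_top.png",ctrl.get_image("top")[:,:,::-1])
m=cv2.inRange(cv2.cvtColor(im,cv2.COLOR_BGR2HSV),(5,150,40),(16,255,235))
k,l,st,ce=cv2.connectedComponentsWithStats(m)
print([(ce[i].round(0).tolist(),st[i,2:].tolist()) for i in range(1,k) if st[i,4]>20 and 260<ce[i][0]<360 and 190<ce[i][1]<290])
E
python3 go.py; python3 c.py c3
```

```text
18.125 [-0.27   0.626 -0.235  1.704 -0.341  0.715  1.459] tcp [549.697 348.454 205.305] [ 2.758  0.    -3.049] F [-0.022  0.708 -6.11 ] [-1.156 -0.114 -0.004] 20.12711875294966 59.95438098907471
dowel [550.342 341.484 222.646] tilt of tool z 21.89563408346399
[([281.0, 197.0], [16, 12, 54]), ([332.0, 247.0], [68, 51, 284]), ([308.0, 231.0], [19, 12, 124])]
```

Emit:
carry_out(deltas=[-3,0,0,0,-0.003,-0.0015,1,-3,0,0,0,-0.003,-0.0015,1,-3,0,0,0,-0.003,-0.0015,1,0,0,0,0,0,0,1,0,0,0,0,0,0,1,0,0,0,0,0,0,1,0,0,0,0,0,0,1])

```text
clock: 19.1
eef_pos: [550.7, 338.0, 205.8]
tool_rot: [2.601, 0.001, -3.049]
force: [-0.3, -0.0, -5.7]
width: 19.9
gripper_force: 60.2
```

```bash
python3 go.py; python3 c.py c4; python3 - <<'E'
from h import *
a=[cv2.resize(cv2.imread(f"pics/{n}_side.png")[140:280,230:400],None,fx=2.2,fy=2.2,interpolation=cv2.INTER_CUBIC) for n in("c3","c4")]
t=[cv2.resize(cv2.imread(f"pics/{n}_top.png")[160:265,240:410],None,fx=2.2,fy=2.2,interpolation=cv2.INTER_CUBIC) for n in("c3","c4")]
cv2.imwrite("pics/c34.png",np.vstack([np.hstack(a),np.hstack(t)]))
E
```

```text
19.1 [-0.075  0.657 -0.388  1.76  -0.476  0.659  1.657] tcp [550.739 338.011 205.759] [ 2.601  0.001 -3.049] F [-0.339 -0.005 -5.713] [-1.494 -0.181 -0.002] 19.93599033819065 60.16361117362976
dowel [551.615 328.422 221.789] tilt of tool z 30.888582087114294
[([281.0, 197.0], [14, 12, 43]), ([311.0, 228.0], [12, 7, 58]), ([348.0, 235.0], [20, 23, 119])]
```

View pics/c34.png

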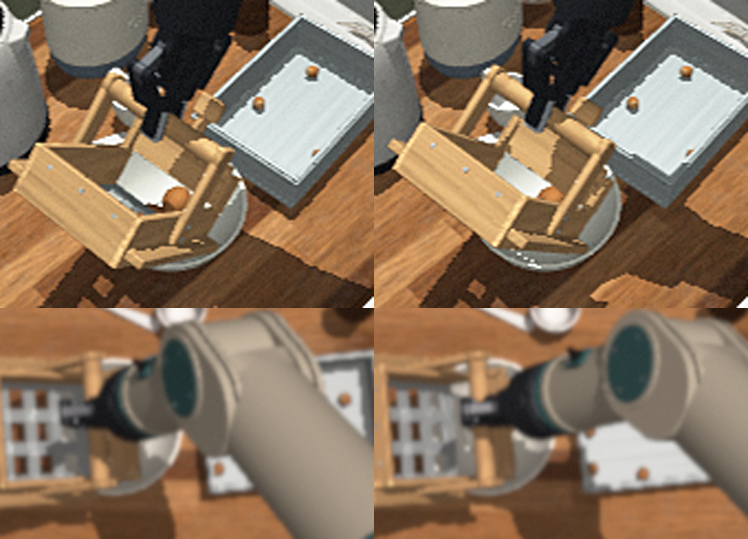

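```bash
python3 - <<'E'
from h import *
from scipy.spatial.transform import Rotation as R
S=ctrl.calibration("side")
for p in [(308,231),(311,228)]: print(plane(S,p,25)-[553,331,0])
for phi,D in((47,(550.3,341.5,222.6)),(56,(551.6,328.4,221.8))):
    Q=R.from_euler("z",-84.6,degrees=True).as_matrix()@R.from_euler("y",phi,degrees=True).as_matrix()
    print(phi,[proj(S,np.array(D)+Q@np.array(p)).round(0).tolist() for p in [(-19,0,-97),(19,0,-92),(57,-38,-97),(57,0,-92),(57,38,-97),(80,-38,-90)]])
E
```

```text
[ 15.9 -15.6  25. ]
[ 17.1 -27.4  25. ]
47 [[278.0, 231.0], [288.0, 229.0], [308.0, 239.0], [297.0, 228.0], [283.0, 221.0], [314.0, 236.0]]
56 [[280.0, 226.0], [289.0, 226.0], [307.0, 239.0], [296.0, 228.0], [282.0, 221.0], [313.0, 237.0]]
```

The ball seen through the gateway lies where a nut in the bowl would be (bowl-relative 17,−27), not on the sieve floor. I'll tip a little more to be sure, then level.

Emit:
carry_out(deltas=[-4,0,0,0,-0.002,-0.001,1,-4,0,0,0,-0.002,-0.001,1,0,0,0,0,0,0,1,0,0,0,0,0,0,1,0,0,0,0,0,0,1,0,0,0,0,0,0,1])

```text
clock: 19.95
eef_pos: [551.1, 333.6, 205.5]
tool_rot: [2.461, 0.001, -3.049]
force: [0.1, 0.2, -6.0]
width: 20.4
gripper_force: 60.4
```

```bash
python3 go.py "(0,0,60)"; python3 c.py c5
```

```text
19.95 [ 0.083  0.714 -0.526  1.796 -0.581  0.626  1.822] tcp [551.139 333.648 205.453] [ 2.461  0.001 -3.049] F [ 0.131  0.213 -6.016] [-1.776 -0.153  0.009] 20.351685983575717 60.41247367858887
dowel [552.21  321.933 219.989] tilt of tool z 38.86956128977337
(0,0,60) [ -0.057  37.748 -46.638]
[([345.0, 275.0], [503, 377, 21971]), ([281.0, 197.0], [13, 11, 45]), ([311.0, 200.0], [11, 6, 26]), ([340.0, 242.0], [48, 47, 194])]
```

Emit:
carry_out(deltas=[0,0,0,0,0.0084,-0.0104,1,0,0,0,0,0.0084,-0.0104,1,0,0,0,0,0.0084,-0.0104,1,6,0,0,0,0,0,1,8,0,0,0,0,0,1,9,0,0,0,0,0,1,9,0,0,0,0,0,1,9,0,0,0,0,0,1,9,0,0,0,0,0,1,8,0,0,0,0,0,1,6,0,0,0,0,0,1,0,0,0,0,0,0,1])

```text
clock: 21.55
eef_pos: [548.5, 337.6, 243.2]
tool_rot: [-2.71, -0.004, -3.046]
force: [-1.0, 1.0, -6.5]
width: 20.1
gripper_force: 60.4
```

```bash
python3 go.py; python3 - <<'E'
from h import *
T=ctrl.calibration("top");S=ctrl.calibration("side");W=ctrl.calibration("wrist")
for n,c in(("top",T),("side",S),("wrist",W)):
    im=ctrl.get_image(n)[:,:,::-1];cv2.imwrite(f"pics/d1_{n}.png",im)
    m=cv2.inRange(cv2.cvtColor(im,cv2.COLOR_BGR2HSV),(5,150,40),(16,255,235));k,l,st,ce=cv2.connectedComponentsWithStats(m)
    for i in range(1,k):
        if 20<st[i,4]<2500:
            b=plane(c,ce[i],25)-[553,331,0];t=plane(c,ce[i],14)-[560.5,106,0];f=plane(c,ce[i],145)
            if np.hypot(*b[:2])<90 or max(abs(t[:2]))<110 or n=="wrist": print(n,ce[i].round(),st[i,2:],"bowl",b[:2].round(),"tin",t[:2].round(),"sievefloor",f[:2].round())
np.save("W_d1",W,allow_pickle=True)
E
```

```text
21.55 [-0.848  0.763  0.148  1.309  0.246  1.347  0.852] tcp [548.521 337.602 243.202] [-2.71  -0.004 -3.046] F [-0.991  0.954 -6.507] [ 1.009  0.156 -0.017] 20.061007376894857 60.381410121917725
dowel [547.844 345.392 260.189] tilt of tool z -24.63687940974908
top [353. 176.] [12 12 55] bowl [ 111. -170.] tin [105.  54.] sievefloor [645. 171.]
top [407. 243.] [ 21  11 139] bowl [ -77. -319.] tin [-84. -96.] sievefloor [474.  35.]
side [311. 228.] [ 9  7 26] bowl [ 17. -27.] tin [ 14. 193.] sievefloor [512. 359.]
wrist [378.  10.] [19 11 85] bowl [-153.  -52.] tin [-163.  170.] sievefloor [423. 318.]
wrist [268.  18.] [ 7 14 45] bowl [-145. -176.] tin [-154.   41.] sievefloor [429. 236.]
wrist [262.  98.] [ 12  13 122] bowl [ -59. -183.] tin [-66.  35.] sievefloor [485. 232.]
wrist [415. 149.] [ 22  31 528] bowl [-28.   5.] tin [-34. 228.] sievefloor [506. 355.]
wrist [504. 157.] [ 8 23 84] bowl [-33.  86.] tin [-39. 311.] sievefloor [502. 407.]
wrist [  1. 166.] [ 4 16 34] bowl [ 144. -839.] tin [ 144. -642.] sievefloor [ 618. -198.]
wrist [200. 159.] [ 4  8 23] bowl [  33. -282.] t
[... 915 characters left out ...]
65.]
wrist [465. 264.] [ 21  25 236] bowl [82. 76.] tin [ 80. 302.] sievefloor [578. 401.]
wrist [109. 276.] [ 56  42 901] bowl [ 305. -525.] tin [ 310. -318.] sievefloor [723.   8.]
wrist [417. 264.] [ 31   8 122] bowl [98. 29.] tin [ 96. 253.] sievefloor [588. 370.]
wrist [ 77. 272.] [12 13 59] bowl [ 330. -627.] tin [ 336. -424.] sievefloor [740. -59.]
wrist [482. 268.] [13  9 35] bowl [82. 93.] tin [ 80. 319.] sievefloor [578. 412.]
wrist [457. 273.] [ 9  6 26] bowl [95. 71.] tin [ 93. 296.] sievefloor [586. 398.]
wrist [161. 293.] [ 18  15 142] bowl [ 292. -384.] tin [ 296. -173.] sievefloor [715. 100.]
wrist [637. 394.] [ 8 12 51] bowl [166. 246.] tin [166. 477.] sievefloor [632. 512.]
```

The blobs in the bowl are consistent between views, at about (17,−27), (−28,5) and (19,21), each clipped by a floor hole. Before putting the sieve back I'll check whether the tin moved, by patch matching.

```bash
python3 go.py "(16,-236.5,0)" "(0,0,-60)"; python3 - <<'E'
import cv2,numpy as np
for v,pts in(("side",[(365,222),(368,236),(400,190),(395,200),(318,195)]),("top",[(336,240),(334,190),(410,243)])):
  for ref,late in (("b1","d1"),("side0" if v=="side" else "top0","d1")):
    A=cv2.imread(f"pics/{ref}_{v}.png" if ref=="b1" else f"pics/{ref}.png",0);B=cv2.imread(f"pics/{late}_{v}.png",0)
    for x,y in pts:
        p=A[y-9:y+10,x-9:x+10];r=cv2.matchTemplate(B[y-19:y+20,x-19:x+20],p,cv2.TM_CCOEFF_NORMED);_,mx,_,l=cv2.minMaxLoc(r);print(v,ref,(x,y),l[0]-10,l[1]-10,round(mx,2))
E
```

```text
21.7 [-0.843  0.76   0.152  1.311  0.249  1.346  0.852] tcp [551.743 331.969 245.807] [-2.708  0.    -3.053] F [ 0.348  0.786 -5.298] [ 0.855  0.055 -0.014] 20.204336534674088 60.37864565849304
dowel [551.038 339.801 262.773] tilt of tool z -24.778542128846414
(16,-236.5,0) [   5.052 -215.016   99.653]
(0,0,-60) [ 0.028 25.231 54.437]
side b1 (365, 222) 0 0 0.7
side b1 (368, 236) 0 0 0.84
side b1 (400, 190) -4 3 0.69
side b1 (395, 200) -5 2 0.54
side b1 (318, 195) 1 -1 0.45
side side0 (365, 222) 0 0 0.9
side side0 (368, 236) 0 0 0.91
side side0 (400, 190) -3 3 0.67
side side0 (395, 200) -4 2 0.53
side side0 (318, 195) 1 -1 0.45
top b1 (336, 240) -10 10 0.65
top b1 (334, 190) -1 10 0.57
top b1 (410, 243) 0 0 0.71
top top0 (336, 240) 0 0 0.73
top top0 (334, 190) 0 0 0.75
top top0 (410, 243) 0 -1 0.85
```

The tin has not moved. I'll go back over it.

Emit:
carry_out(deltas=[0,0,0,0.0004,-0.0105,0.0049,1,0,0,0,0.0008,-0.021,0.0097,1,0,0,0,0.0008,-0.021,0.0097,1,0,0,0,0.0008,-0.021,0.0097,1,0,0,0,0.0008,-0.021,0.0097,1,0,0,0,0.0008,-0.021,0.0097,1,0,0,0,0.0008,-0.021,0.0097,1,0,0,0,0.0008,-0.021,0.0097,1,0,0,0,0.0008,-0.021,0.0097,1,0,0,0,0.0008,-0.021,0.0097,1,0,0,0,0.0004,-0.0105,0.0049,1,0,0,0,0,0,0,1])

```text
clock: 23.2
eef_pos: [564.5, 100.4, 245.9]
tool_rot: [-2.705, 0.0, -3.052]
force: [-0.8, 0.2, -5.4]
width: 19.8
gripper_force: 60.4
```

Emit:
carry_out(deltas=[0,0,0,0,0,0,1,0,0,0,0,0,0,1])

```text
clock: 23.45
eef_pos: [564.5, 102.9, 245.5]
tool_rot: [-2.706, -0.0, -3.049]
force: [-0.6, 0.1, -6.4]
width: 19.8
gripper_force: 60.4
```

```bash
python3 go.py "(0,0,-60)"; python3 - <<'E'
from h import *
from scipy.spatial.transform import Rotation as R
T=ctrl.calibration("top");W=ctrl.calibration("wrist");s=ctrl.read_state();M=R.from_euler("xyz",s["tool_rot"]).as_matrix();D=s["eef_pos"]-18.7*M[:,2]
for n,c in(("top",T),("side",ctrl.calibration("side")),("wrist",W)):
    im=ctrl.get_image(n)[:,:,::-1];cv2.imwrite(f"pics/e1_{n}.png",im)
# sieve tilt check: wrist camera is rigid to hand, so compare the sieve's picture with that at grasp (c1 = level carry)
a=cv2.imread("pics/c1_wrist.png",0)
b=cv2.imread("pics/e1_wrist.png",0)
for x,y in[(160,120),(458,110),(440,260),(310,105),(160,210),(470,120),(450,240)]:
    p=a[y-14:y+15,x-14:x+15];r=cv2.matchTemplate(b[y-34:y+35,x-34:x+35],p,cv2.TM_CCOEFF_NORMED);_,mx,_,l=cv2.minMaxLoc(r);print((x,y),l[0]-20,l[1]-20,round(mx,2))
# bowl content
S=ctrl.calibration("side")
for n,c in(("top",T),("side",S)):
    m=cv2.inRange(cv2.cvtColor(cv2.imread(f"pics/e1_{n}.png"),cv2.COLOR_BGR2HSV),(4,110,40),(17,255,235));k,l,st,ce=cv2.connectedComponentsWithStats(m)
    for i in range(1,k):
        b_=plane(c,ce[i],25)-[553,331,0]
        if st[i,4]>8 and np.hypot(*b_[:2])<80: print(n,ce[i].round(),st[i,2:],b_[:2])
E
```

```text
23.45 [-0.597  0.59   0.2    1.674  0.345  1.06   1.045] tcp [564.487 102.912 245.545] [-2.706 -0.    -3.049] F [-0.624  0.118 -6.444] [0.965 0.024 0.018] 19.834935111971365 60.373061299324036
dowel [563.758 110.767 262.5  ] tilt of tool z -24.860441589329696
(0,0,-60) [-0.002 25.314 54.399]
(160, 120) 6 20 0.39
(458, 110) 18 0 0.99
(440, 260) -1 -1 0.72
(310, 105) 0 0 0.99
(160, 210) -13 -16 0.63
(470, 120) -1 0 0.98
(450, 240) 0 0 0.69
top [291. 216.] [ 19  25 221] [-1.3  3.8]
side [308. 238.] [ 30  26 442] [ 0.4 -1.5]
```

The sieve's attitude in the hand is unchanged, and the bowl holds a brown area the size of three walnuts. I'll lower it.

Emit:
carry_out(deltas=[0,0,0,0,0.0068,0.0156,1,0,0,0,0,0.0068,0.0156,1,0,0,0,0,0.0068,0.0156,1,0,0,0,0,0.0068,0.0156,1,0,0,0,0,0.0068,0.0156,1,0,0,0,0,0,0,1,0,0,0,0,0,0,1])

```text
clock: 24.48
eef_pos: [565.1, 99.4, 161.0]
tool_rot: [-2.705, 0.001, -3.051]
force: [0.1, 0.9, -5.9]
width: 20.3
gripper_force: 60.3
```

Emit:
carry_out(deltas=[0,0,0,0,0.0017,0.0036,1,0,0,0,0,0.0017,0.0036,1,0,0,0,0,0.001,0.0022,1,0,0,0,0,0,0,1])

```text
clock: 24.98
eef_pos: [564.5, 99.4, 150.2]
tool_rot: [-2.705, -0.0, -3.051]
force: [0.3, -0.4, -5.1]
width: 19.9
gripper_force: 60.4
```

```bash
python3 go.py
```

```text
24.975 [-0.595  0.713  0.207  1.758  0.366  0.866  0.97 ] tcp [564.516  99.381 150.169] [-2.705 -0.    -3.051] F [ 0.336 -0.361 -5.133] [ 0.909  0.029 -0.023] 19.880474932187845 60.35158395767212
dowel [563.806 107.255 167.116] tilt of tool z -24.918936715770013
```

Emit:
carry_out(deltas=[0,0,0,0,0.0006,0.0012,1,0,0,0,0,0.0006,0.0012,1,0,0,0,0,0,0,1])

```text
clock: 25.35
eef_pos: [564.8, 99.5, 149.7]
tool_rot: [-2.705, 0.001, -3.051]
force: [-4.9, 2.8, 8.2]
width: 19.9
gripper_force: 61.9
```

```bash
python3 go.py
```

```text
25.35 [-0.596  0.714  0.207  1.758  0.367  0.864  0.968] tcp [564.755  99.544 149.668] [-2.705  0.001 -3.051] F [-4.915  2.835  8.215] [ 0.109  0.77  -0.353] 19.93469046168265 61.87665939331055
dowel [564.025 107.426 166.61 ] tilt of tool z -24.948143598929185
```

It is seated at the same height as before. I'll release and back off along the tool axis.

Emit:
carry_out(deltas=[0,0,0,0,0,0,-0.2,0,0,0,0,0,0,-0.2,0,0,0,0,0,0,-0.2,0,0,0,0,0,-0.02,-0.2,0,0,0,0,0,-0.04,-0.2,0,0,0,0,0,-0.05,-0.2,0,0,0,0,0,-0.04,-0.2,0,0,0,0,0,0,-0.2,0,0,0,0,0,0,-0.2])

```text
clock: 26.48
eef_pos: [558.5, 161.9, 283.0]
tool_rot: [-2.704, -0.001, -3.051]
force: [0.6, -0.6, -0.6]
width: 51.1
gripper_force: 0.0
```

```bash
python3 go.py; python3 - <<'E'
from h import *
W=ctrl.calibration("wrist");S=ctrl.calibration("side");T=ctrl.calibration("top")
for n in("top","side","wrist"): cv2.imwrite(f"pics/f1_{n}.png",ctrl.get_image(n)[:,:,::-1])
D=np.array([564,107.4,163.5]);C=np.array([560.5,106])
ex=np.array([.095,-.995]);ey=np.array([.995,.095])
im=cv2.imread("pics/f1_wrist.png");hsv=cv2.cvtColor(im,cv2.COLOR_BGR2HSV);m=cv2.inRange(hsv,(8,60,70),(25,220,255))
P=[]
e=np.array([.995,.095,0])
for k in range(-50,51,20):
    u,v=proj(W,D+k*e);v=int(round(v));r=np.where(m[v,int(u)-30:int(u)+31]>0)[0]+int(u)-30
    print(k,"pred u",round(float(u),1),"row",v,[(int(g[0]),int(g[-1])) for g in np.split(r,np.where(np.diff(r)>2)[0]+1) if len(g)>3])
# side patch compare with b1 (standing, gate up)
A=cv2.imread("pics/b1_side.png",0);B=cv2.imread("pics/f1_side.png",0)
for x,y in[(330,187),(345,205),(363,215),(398,165),(405,163),(365,222)]:
    p=A[y-9:y+10,x-9:x+10];r=cv2.matchTemplate(B[y-19:y+20,x-19:x+20],p,cv2.TM_CCOEFF_NORMED);_,mx,_,l=cv2.minMaxLoc(r);print("side",(x,y),l[0]-10,l[1]-10,round(mx,2))
for n,c in(("wrist",W),("side",S)):
    mm=cv2.inRange(cv2.cvtColor(cv2.imread(f"pics/f1_{n}.png"),cv2.COLOR_BGR2HSV),(5,150,40),(16,255,235));k,l,st,ce=cv2.connectedComponentsWithStats(mm)
    for i in range(1,k):
        t=plane(c,ce[i],14)[:2]-C;b=plane(c,ce[i],25)[:2]-[553,331]
        if st[i,4]>8 and abs(t@ex)<112 and abs(t@ey)<76: print(n,"tin",ce[i].round(),st[i,2:],round(t@ex),round(t@ey))
        if st[i,4]>8 and np.hypot(*b)<80: print(n,"bowl",ce[i].round(),st[i,2:],b)
E
```

```text
26.475 [-0.675  0.582  0.188  1.567  0.316  1.204  1.009] tcp [558.463 161.884 282.959] [-2.704 -0.001 -3.051] F [ 0.587 -0.585 -0.59 ] [ 0.393 -0.027 -0.002] 51.085460541222055 0.0
dowel [557.769 169.771 299.899] tilt of tool z -24.966180783628282
-50 pred u 325.3 row 128 [(311, 337)]
-30 pred u 325.4 row 153 [(312, 337)]
-10 pred u 325.5 row 177 [(312, 337)]
10 pred u 325.6 row 200 [(312, 337)]
30 pred u 325.7 row 221 [(295, 355)]
50 pred u 325.8 row 242 [(313, 355)]
side (330, 187) 0 0 0.93
side (345, 205) 0 0 0.89
side (363, 215) 0 0 0.81
side (398, 165) 0 0 0.91
side (405, 163) 0 0 0.95
side (365, 222) 0 0 0.82
wrist tin [466. 119.] [ 14  15 153] -98 -47
wrist bowl [600. 189.] [  88   80 4167] [ 0.6 -2.2]
wrist tin [460. 162.] [ 15  12 127] -97 0
wrist tin [384. 196.] [ 9 10 53] -13 50
side bowl [332. 248.] [ 44  47 162] [-60.9 -24. ]
side bowl [308. 238.] [ 30  25 413] [ 1.  -1.9]
```

The sieve stands exactly where it did before pouring, the walnuts are in the bowl and the hand is clear, so I'm handing in.

```bash
python3 -c "
from cell import ctrl
print(ctrl.finish_job())"
```

```text
the job is handed in; nothing more can be done
None
```

I handed the job in at about 26.5 s, with no verdict returned: the hazelnuts are in the tin (the sieve floor looked clear before the pour, though I only saw three of the five lying in the tin), the three walnuts are in the bowl, and the empty sieve is back upright on the tin.

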